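# Tip the stock crate onto the toe blade and pack the inspected bobbin cassettes

## Robot

A 6-joint arm with a two-finger parallel gripper is mounted at the origin on the work surface. World frame = base frame: x ahead of the robot, y to its left, z up, the work surface at z = 0. Lengths are in m, angles in degrees, forces in N, time in s.
With the tool pointing down it reaches from about 0.325 to 0.85 m from the base axis. Payload 15.5 kg.
Tool frame: the origin (TCP) lies midway between the tips of the shut fingers; the grasp point (between the pads) lies 19 mm behind it; y points along the fingers, x is the direction in which the jaws open and shut, and the axes are right-handed (so a half turn about y gives the same grasp; the last joint's range is limited). The gripper opens to 91 mm and grips with 3 to 60 N. Pads are 32 mm wide; open, the fingers measure 118 mm over their backs; the gripper's body (76 mm by 178 mm) begins 60 mm behind the grasp point.
Start: joints at [-71.591, 28.281, 77.091, -0, 74.628, -5.472], TCP at [0.253, -0.571, 0.214] pointing down, gripper open.
Joint ranges: [-166.48, 166.48], [-47.26, 123.95], [12.59, 153.08], [-70.14, 250.14], [6.76, 159.57], [-176.63, 176.63]. Speed limits (degrees/s): [108.29, 108.29, 147.25, 172.46, 172.46, 172.46].

## Interface

Orientations are given as a 3x3 rotation matrix whose columns are the frame's x, y, z axes.
In Python, from bench import ctrl gives the robot as it stands. The module is installed in compiled form; this text tells all that it offers. Calls block until the motion is done:
- ctrl.goto(position, orientation): joint-space move of the TCP to a pose.
- ctrl.move_l(position, vel=0.15, ori=None, contact_N=None): straight line of the TCP; ori=None keeps the orientation; vel is the mean speed in m/s. With contact_N (N) it stops when the force on the tool has changed by that much, and returns True; else False.
- ctrl.movej(angles): joint-space move.
- ctrl.command_gripper(opening): opening from 0.0 (shut) to 1.0 (fully open); the grip force is fixed at half the most; returns when the fingers have stopped.
- ctrl.sleep(seconds).
- ctrl.ik(position, orientation): joint angles nearest the present ones, or None.
- ctrl.read_camera(name): name is "scene" or "top" or "wrist"; returns the picture (480x640x3 uint8, blue, green, red); there is no depth.
- ctrl.camera_params(name): a dict with "fx", "fy", "cx", "cy" (pixels), "pose" (4x4, takes a point from camera to world coordinates); the wrist camera has in their place "T_tool_cam" (4x4, takes a point from camera to tool coordinates, whose origin is the TCP and whose axes are the tool frame's). Camera axes: x right, y up, looking along -z (the intrinsics and any distortion apply to the point x, -y, -z); pixel columns grow to the right and rows downward; lengths in m; the calibration is good to about 2 mm. A picture is of the moment at which its call begins: read the wrist's pose just before it. camera_params takes no time and is no camera call.
A pose or a line that the arm cannot do raises ctrl.MotionError and nothing moves.
- ctrl.sign_off(): hands the job in, once; it reports no verdict.
Readings, each from a call of its own:
- ctrl.current_t(): time.
- ctrl.current_q(): joint angles.
- ctrl.current_dq(): joint speeds.
- ctrl.current_effort(): joint torques, N m.
- ctrl.current_tool_pos(): TCP position.
- ctrl.current_eef_rot(): TCP orientation.
- ctrl.current_contact_force(): force on the tool from outside, world axes, zero at the start.
- ctrl.current_wrist_torque(): the same for the moment, N m.
- ctrl.current_grip_width(): opening from 0.0 (shut) to 1.0 (fully open).
Only numpy, scipy, OpenCV 4.12 (cv2) and the standard library are available. Lean on these libraries where they do the work, as an engineer would, in place of code of your own. Each camera call takes 0.05 s, during which the arm holds its last target. There are 200 camera calls.

## Task

Tip the blue crate back on its rear edge until it leans by itself against the sloped board, slide the flat toe blade fully home under its raised front, and lower the crate gently (do not let it slam) so that it stands level on the blade. Only then pack every green-tagged bobbin cassette into the tray on top of the crate; every red-tagged one goes into the wire reject basket, at any time. Leave the thread cone, the cloth weight and the shears where they are.

Things in the scene. Friction and masses are not known exactly. Their poses are not given: they have to be found in the camera images.
- stand: Tip-back stand, fixed. Origin on the table under the crate's place; +x points from the blade's side (front) to the back board. Grey deck 8 mm thick, x -215 to 75 mm, y +-100. Aluminium back board rises from deck level at x = 50 mm, sloping back 40 degrees from vertical, 150 mm long, 170 wide; a crate tipped past its balance lies steadily on it.
- blade (a joint): Travel in m of the flat steel toe blade along the stand's +x: 0 drawn out, 0.092 fully home at its stop; starts at 0 to 0.02. About 2 N friction, stays where left. Plate 120 mm long, 110 wide, 4 thick, top face 12.5 mm above the table.
- blade_handle (a point): Centre of the top of the blade's yellow upright handle: a lug 14 mm wide across the slide (stand y), 30 mm along it (stand x), 50 mm tall above the blade. It lies 100 mm behind the blade's tip.
- blade_tip (a point): Middle of the blade's leading edge (top face). At home it is at x = +17 mm of the stand, so 28 mm short of the crate's rear edge.
- crate: Blue crate, loose, full of stock, 0.65 to 0.95 kg: 90 mm deep (x), 180 wide (y), 160 high. Origin: centre of underside, +x to its rear. Starts flat on the deck within 6 mm of the stand's origin. Tipped back on its rear edge it balances at about 28 degrees. Tray on top: 55 mm deep, floor 105 mm above the underside, 74 by 164 mm inside, walls 8 mm.
- crate_lug (a point): Centre of the top of the crate's black grip lug, outside the middle of its front wall: 14 mm wide across (crate y), 20 mm along crate x (45 to 65 mm ahead of the crate's centre), standing 45 mm above the rim; its top is 205 mm above the underside.
- crate_rear (a point): Middle of the crate's lower rear edge, on which it tips.
- crate_front (a point): Middle of the crate's lower front edge, under which the blade goes.
- crate_tray (a point): Centre of the floor of the crate's tray.
- basket: Wire reject basket, fixed, 140 by 140 mm, 80 mm high, wall 5 mm, floor 4 mm; origin at the centre of its underside.
- cone: Bystander: yellow thread cone, 68 mm across, 95 mm high; origin at the centre of its base.
- weight: Bystander: round dark steel cloth weight with a knob, 56 mm across, 60 mm high; origin at the centre of its base.
- shears: Bystander: cutter's shears lying flat, about 210 mm long, 10 mm high; origin at the pivot, underside.
- cassette1: Grey bobbin cassette, 46 mm (x) by 32 mm (y) by 28 mm high, 60 g, loose, with a green tag on top (passed); origin at the centre of its underside. May be absent.
- cassette2: Grey bobbin cassette, 46 mm (x) by 32 mm (y) by 28 mm high, 60 g, loose, with a green tag on top (passed); origin at the centre of its underside. May be absent.
- cassette3: Grey bobbin cassette, 46 mm (x) by 32 mm (y) by 28 mm high, 60 g, loose, with a green tag on top (passed); origin at the centre of its underside. May be absent.
- cassette4: Grey bobbin cassette, 46 mm (x) by 32 mm (y) by 28 mm high, 60 g, loose, with a green tag on top (passed); origin at the centre of its underside. May be absent.
- cassette5: Grey bobbin cassette, 46 mm (x) by 32 mm (y) by 28 mm high, 60 g, loose, with a red tag on top (reject); origin at the centre of its underside. May be absent.
- cassette6: Grey bobbin cassette, 46 mm (x) by 32 mm (y) by 28 mm high, 60 g, loose, with a red tag on top (reject); origin at the centre of its underside. May be absent.
- cassette7: Grey bobbin cassette, 46 mm (x) by 32 mm (y) by 28 mm high, 60 g, loose, with a red tag on top (reject); origin at the centre of its underside. May be absent.
- cassette8: Grey bobbin cassette, 46 mm (x) by 32 mm (y) by 28 mm high, 60 g, loose, with a red tag on top (reject); origin at the centre of its underside. May be absent.

How it is judged (in metres and radians):
On the way, in this order (a step that is already met when the one before it is completed fails the run):
1. the crate leans back on its rear edge against the board, released and still, its front raised (height (world z) of crate_front above 0.045 m and height (world z) of crate_rear below 0.022 m and angular speed of crate below 0.3 rad/s and contact force between the fingers and crate below 0.1 N), for 0.3 s.
2. the blade is fully home while the crate still leans back (height (world z) of crate_front above 0.045 m and height (world z) of crate_rear below 0.022 m and angular speed of crate below 0.3 rad/s and value of joint blade above 0.086 m), for 0.2 s.
3. the crate stands level on the blade, with no cassette in its tray yet (angle between crate's own z axis and vertical below 0.07 rad and contact force between crate and blade above 2 N and x of crate in the frame of stand between -0.02 and 0.02 m and y of crate in the frame of stand between -0.025 and 0.025 m and value of joint blade above 0.086 m and distance between each of cassette1, cassette2, cassette3, cassette4, cassette5, cassette6, cassette7, cassette8 and crate_tray above 0.11 m), for 0.3 s.
At the end, for the whole second after the job is handed in: The crate stands level (within 4 degrees) on the blade, within 20 mm of its place along the slide and 25 mm across; the blade is home (over 86 of 92 mm); every green-tagged cassette present lies inside the crate's tray and every red-tagged one inside the basket, at rest (angle between crate's own z axis and vertical below 0.07 rad and contact force between crate and blade above 2 N and x of crate in the frame of stand between -0.02 and 0.02 m and y of crate in the frame of stand between -0.025 and 0.025 m and value of joint blade above 0.086 m and x of cassette1 in the frame of crate between -0.04 and 0.04 m and y of cassette1 in the frame of crate between -0.085 and 0.085 m and z of cassette1 in the frame of crate between 0.1 and 0.158 m and linear speed of each of cassette1, cassette2, cassette3, cassette4, cassette5, cassette6, cassette7, cassette8 below 0.03 m/s and x of cassette2 in the frame of crate between -0.04 and 0.04 m and y of cassette2 in the frame of crate between -0.085 and 0.085 m and z of cassette2 in the frame of crate between 0.1 and 0.158 m and x of cassette3 in the frame of crate between -0.04 and 0.04 m and y of cassette3 in the frame of crate between -0.085 and 0.085 m and z of cassette3 in the frame of crate between 0.1 and 0.158 m and x of cassette4 in the frame of crate between -0.04 and 0.04 m and y of cassette4 in the frame of crate between -0.085 and 0.085 m and z of cassette4 in the frame of crate between 0.1 and 0.158 m and x of cassette5 in the frame of basket between -0.068 and 0.068 m and y of cassette5 in the frame of basket between -0.068 and 0.068 m and z of cassette5 in the frame of basket between 0 and 0.075 m and x of cassette6 in the frame of basket between -0.068 and 0.068 m and y of cassette6 in the frame of basket between -0.068 and 0.068 m and z of cassette6 in the frame of basket between 0 and 0.075 m and x of cassette7 in the frame of basket between -0.068 and 0.068 m and y of cassette7 in the frame of basket between -0.068 and 0.068 m and z of cassette7 in the frame of basket between 0 and 0.075 m and x of cassette8 in the frame of basket between -0.068 and 0.068 m and y of cassette8 in the frame of basket between -0.068 and 0.068 m and z of cassette8 in the frame of basket between 0 and 0.075 m); the robot touches nothing.
It fails at once if the crate is let fall (turns faster than 3 rad/s) (angular speed of crate above 3 rad/s).
It fails at once if a bystander is pushed more than 30 mm (distance of any of cone, weight, shears from where it was at the start of the episode above 0.03 m).
Of cassette1, cassette2, cassette3, cassette4, cassette5, cassette6, cassette7, cassette8 only 5 to 7 are there at a start; the rules pass over those that are not, and their reading is None.
At some moment in a run one of cassette1, cassette2, cassette3, cassette4, cassette5, cassette6, cassette7, cassette8 may be knocked a few centimetres aside while the robot is not near it.
It also fails if it takes over 210 s, if anything falls off the work surface, if the arm or the gripper's body presses on something with over 40 N, if the wrist force passes 120 N, or if a joint passes its speed limit or range.

## Working session

There is one attempt and no reset: what is moved stays moved. The work goes in short steps, each a Python script; the robot and the scene stay as the last script left them, time stands still between calls to the robot, and variables do not carry over. Pictures are saved under pics/ and viewed, about 12 in all and at most 16, crops included, and the job is handed in when it is done.

```bash
mkdir -p pics
python3 - <<'E'
from bench import ctrl
import cv2,numpy as np
np.set_printoptions(precision=4,suppress=True)
for n in("scene","top"):
    cv2.imwrite(f"pics/{n}0.png",ctrl.read_camera(n)); print(n,ctrl.camera_params(n))
print(ctrl.camera_params("wrist")); print(ctrl.current_eef_rot(),ctrl.current_tool_pos())
E
```

```text
scene {'fx': 518.8534821560393, 'fy': 518.8534821560393, 'cx': 314.8708541355186, 'cy': 238.85906357407296, 'pose': array([[ 0.7796, -0.3482,  0.5206,  1.2295],
       [ 0.6262,  0.4495, -0.637 , -0.7783],
       [-0.0123,  0.8226,  0.5685,  0.8583],
       [ 0.    ,  0.    ,  0.    ,  1.    ]])}
top {'fx': 514.4453866060161, 'fy': 514.4453866060161, 'cx': 320.8699009027378, 'cy': 240.57628153421572, 'pose': array([[ 0.0508,  0.975 , -0.2163,  0.3139],
       [-0.9987,  0.0494, -0.0121, -0.0114],
       [-0.0011,  0.2167,  0.9762,  1.5267],
       [ 0.    ,  0.    ,  0.    ,  1.    ]])}
{'fx': 414.8512787753493, 'fy': 414.8512787753493, 'cx': 311.9762219750939, 'cy': 239.2267668392757, 'T_tool_cam': array([[ 1.    ,  0.    ,  0.0011, -0.0002],
       [ 0.001 ,  0.2531, -0.9674, -0.1709],
       [-0.0003,  0.9674,  0.2531,  0.0707],
       [ 0.    ,  0.    ,  0.    ,  1.    ]])}
[[ 0.4048 -0.0004  0.9144]
 [-0.9144  0.001   0.4048]
 [-0.001  -1.      0.0001]] [ 0.2529 -0.5712  0.2134]
```

View pics/scene0.png

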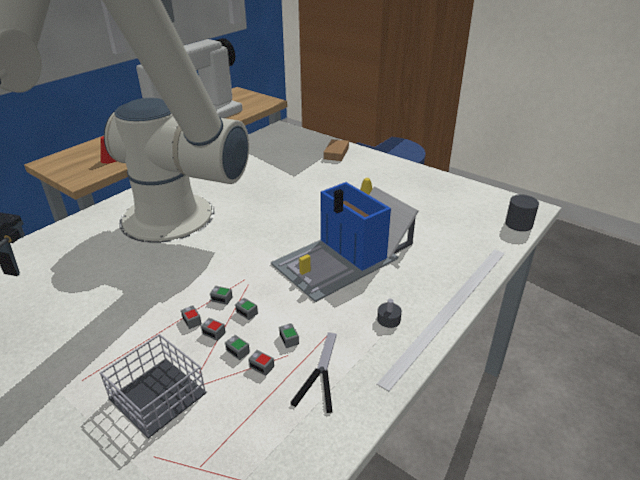

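View pics/top0.png

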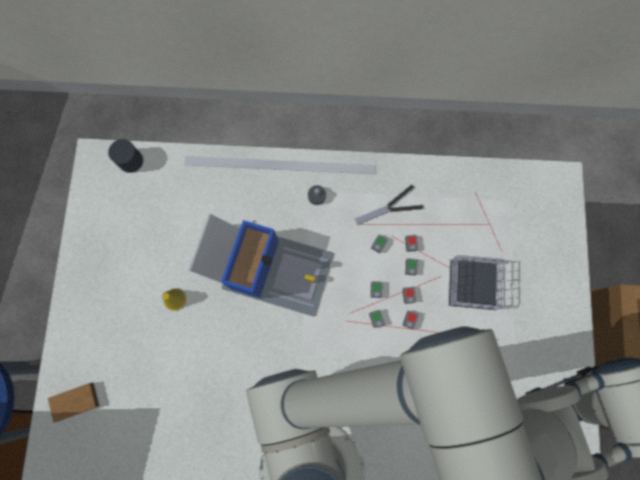

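The scene has seven cassettes: 4 green and 3 red. The stand is around top px (270,262), with the crate at (250,258), the lug at about (266,260) and the handle at about (310,278). The basket is at about (483,282). Next I'll enlarge the stand and triangulate the tags.

```bash
cat > h.py <<'E'
import cv2,numpy as np
from bench import ctrl
np.set_printoptions(precision=4,suppress=True)
def cam(n):
    p=ctrl.camera_params(n); return p
def pose(n):
    p=ctrl.camera_params(n)
    if n!="wrist": return p["pose"]
    T=np.eye(4);T[:3,:3]=ctrl.current_eef_rot();T[:3,3]=ctrl.current_tool_pos()
    return T@p["T_tool_cam"]
def ray(n,uv,T=None):
    p=ctrl.camera_params(n);T=pose(n) if T is None else T
    d=np.array([(uv[0]-p["cx"])/p["fx"],-(uv[1]-p["cy"])/p["fy"],-1])
    return T[:3,3],T[:3,:3]@d
def atz(n,uv,z,T=None):
    o,d=ray(n,uv,T); return o+d*(z-o[2])/d[2]
def tri(r):
    A=0;b=0
    for o,d in r:
        d=d/np.linalg.norm(d);P=np.eye(3)-np.outer(d,d);A=A+P;b=b+P@o
    x=np.linalg.solve(A,b)
    return x,max(np.linalg.norm((np.eye(3)-np.outer(d,d)/(d@d))@(x-o)) for o,d in r)
def proj(n,X,T=None):
    p=ctrl.camera_params(n);T=pose(n) if T is None else T
    c=T[:3,:3].T@(np.array(X)-T[:3,3])
    return np.array([p["cx"]-p["fx"]*c[0]/c[2],p["cy"]+p["fy"]*c[1]/c[2]])
def blobs(im,col,amin=15):
    h=cv2.cvtColor(im,cv2.COLOR_BGR2HSV);H,S,V=cv2.split(h)
    m={'r':((H<8)|(H>172))&(S>150)&(V>90),'g':(H>45)&(H<85)&(S>100)&(V>50)}[col].astype(np.uint8)
    n,l,s,c=cv2.connectedComponentsWithStats(m)
    return [(c[i],s[i,4]) for i in range(1,n) if s[i,4]>=amin]
E
python3 - <<'E'
from h import *
a=cv2.imread("pics/scene0.png");t=cv2.imread("pics/top0.png")
for c in "rg":
    A=blobs(a,c);
    for p,s in blobs(t,c):
        o=min(((tri([ray("top",p),ray("scene",q)]),q) for q,_ in A),key=lambda k:k[0][1]+abs(k[0][0][2]-.028))
        print(c,p,s,o[0],o[1])
def crop(im,x0,y0,x1,y1,k,f):
    cv2.imwrite(f,cv2.resize(im[y0:y1,x0:x1],None,fx=k,fy=k,interpolation=cv2.INTER_CUBIC))
crop(a,265,170,425,302,5,"pics/c1.png");crop(t,185,205,345,325,5,"pics/c2.png")
E
```

```text
r [411.5517 239.8966] 29 (array([ 0.6618, -0.2631,  0.0282]), np.float64(3.6952063202812695e-05)) [262.875  358.9659]
r [409.129  292.4839] 31 (array([ 0.504 , -0.258 ,  0.0285]), np.float64(0.00011112322587453594)) [213.9412 325.0441]
r [411.5 317. ] 34 (array([ 0.4333, -0.2658,  0.0289]), np.float64(0.00018674452141650332)) [190.8636 313.6364]
g [380.4054 240.8919] 37 (array([ 0.654 , -0.17  ,  0.0289]), np.float64(0.00025576234041376313)) [289.2179 332.2179]
g [412.     263.7955] 44 (array([ 0.5893, -0.2651,  0.029 ]), np.float64(3.048975049027611e-06)) [238.0471 343.6824]
g [376.7179 286.6154] 39 (array([ 0.5162, -0.1632,  0.029 ]), np.float64(0.00030011288378012265)) [247.2 305. ]
g [376.2558 315.9767] 43 (array([ 0.4312, -0.164 ,  0.0289]), np.float64(1.8421491245740265e-05)) [222.5614 290.8772]
```

View pics/c1.png

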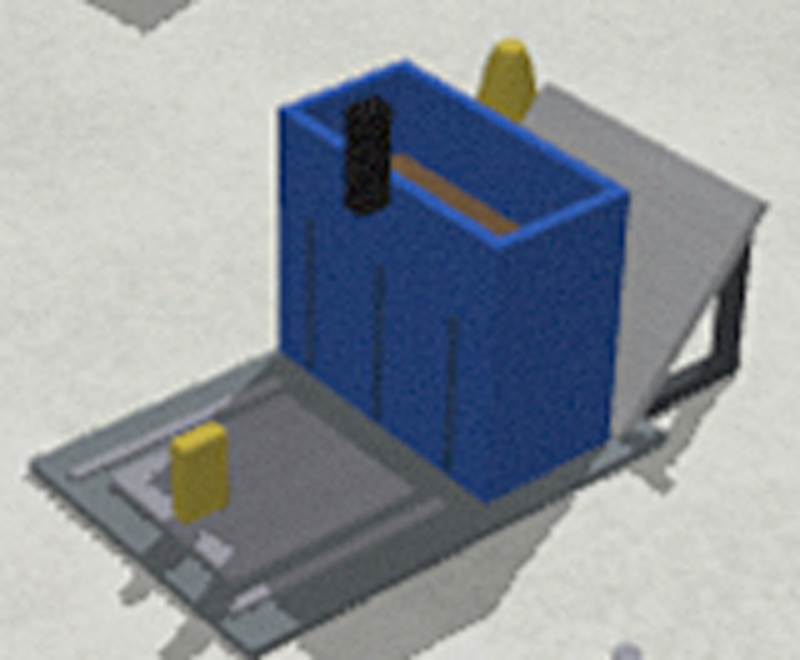

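View pics/c2.png

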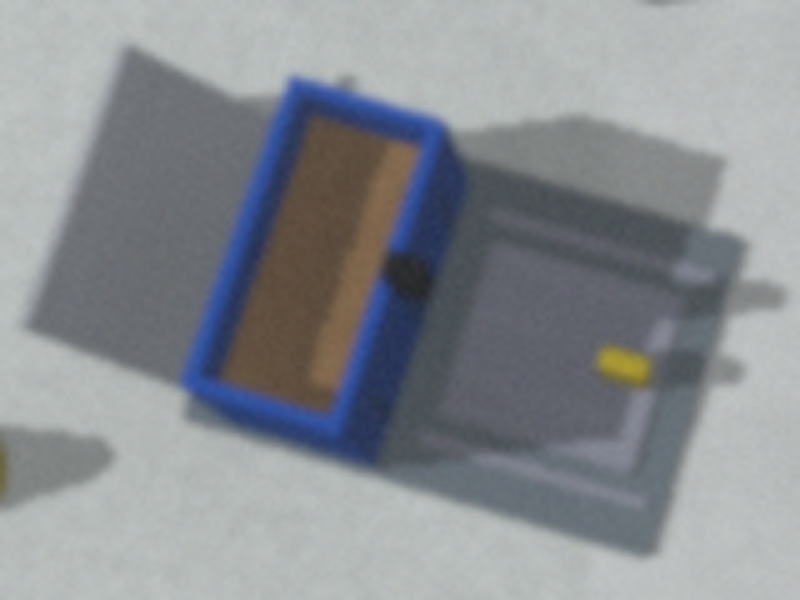

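In crop c1 (scene), the rim corners are at (283,107), (500,245), (628,193) and (405,62), the lug top at (370,103) and the handle top at (200,432). In crop c2 (top), the rim corners are at (340,437), (440,128), (297,82) and (187,385), and the handle is at about (622,362).

Run:
```python
from h import *
from scipy.optimize import least_squares
S=lambda x,y:(265+(x-2)/5,170+(y-2)/5)
T=lambda x,y:(185+(x-2)/5,205+(y-2)/5)
pts={'FL':((283,107),(340,437)),'FR':((500,245),(440,128)),'RR':((628,193),(297,82)),'RL':((405,62),(187,385)),'lug':((370,103),(402,262)),'handle':((200,432),(617,360)),'deckA':((35,467),(655,555)),'deckB':((255,655),(745,240)),'boardtopR':((767,207),(125,47)),'boardtopL':((545,87),(27,327))}
W={}
for k,(s,t) in pts.items():
    W[k],e=tri([ray("scene",S(*s)),ray("top",T(*t))]); print(k,W[k],round(e,4))
loc={'FL':(-.045,.09,.168),'FR':(-.045,-.09,.168),'RR':(.045,-.09,.168),'RL':(.045,.09,.168)}
st={'deckA':(-.215,.1,.008),'deckB':(-.215,-.1,.008),'boardtopR':(.05+.15*np.sin(.698),-.085,.008+.15*np.cos(.698)),'boardtopL':(.05+.15*np.sin(.698),.085,.008+.15*np.cos(.698))}
def fit(L):
    def f(p):
        c,s=np.cos(p[2]),np.sin(p[2]);r=[]
        for k,l in L.items():
            X=(p[0]+c*l[0]-s*l[1],p[1]+s*l[0]+c*l[1],l[2])
            r+=list(proj("scene",X)-S(*pts[k][0]))+list(proj("top",X)-T(*pts[k][1]))
        return r
    o=least_squares(f,[.6,.15,1.3]);print(o.x,np.degrees(o.x[2]),np.abs(o.fun).max());return o.x
c=fit(loc);s=fit(st)
for p,k,l in((c,'lug',-.055),(s,'x',-.183)):
    print(k,p[:2]+l*np.array([np.cos(p[2]),np.sin(p[2])]))
# basket rim
```

```text
FL [0.4681 0.1802 0.1686] 0.0021
FR [0.6383 0.1388 0.1676] 0.0013
RR [0.6611 0.2193 0.167 ] 0.0022
RL [0.4907 0.2628 0.1683] 0.0008
lug [0.5533 0.147  0.2156] 0.0004
handle [0.5297 0.0372 0.0631] 0.0014
deckA [0.4267 0.0132 0.006 ] 0.0025
deckB [ 0.6169 -0.0318  0.0057] 0.0014
boardtopR [0.6882 0.3261 0.1172] 0.0009
boardtopL [0.523  0.3624 0.1204] 0.0013
[0.5645 0.2003 1.319 ] 75.57310446960744 1.5739240457692176
[0.572  0.1997 1.3374] 76.62986180284527 1.3706137874616218
lug [0.5508 0.1471]
x [0.5297 0.0217]
```

```bash
cat >> h.py <<'E'
from scipy.spatial.transform import Rotation as Ro
YAW=np.radians(75.8)
Z=np.array([0,0,1.]);U=np.array([np.cos(YAW),np.sin(YAW),0]);V=np.cross(Z,U)
C0=np.array([.5645,.2003,.008])      # crate start
S0=np.array([.5705,.2000,0])         # stand origin
def down(zdir):  # tool down, tool z along horizontal zdir
    zdir=np.array(zdir,float);zdir=zdir/np.linalg.norm(zdir);return np.column_stack([np.cross(-Z,zdir),-Z,zdir])
def tilt(th,sgn=1,dz=0,c=None):
    """TCP pose gripping the lug, crate tipped th deg about its rear edge"""
    c=C0 if c is None else c
    pv=c+.045*U
    R=Ro.from_rotvec(np.radians(th)*V).as_matrix()
    return pv+R@(-.100*U+(.205-.034+dz)*Z),R@down(sgn*U)
E
python3 - <<'E'
from h import *
for s in(1,-1):
    for th in(0,20,41):
        for dz in(0,.08): print(s,th,dz,ctrl.ik(*tilt(th,s,dz)))
    print([ctrl.ik(S0+x*U+[0,0,z],down(s*U)) for x in(-.175,-.083) for z in(.03,.12)])
E
```

```text
1 0 0 [ 8.9368 25.998  87.4921 -0.     66.5099 23.1368]
1 0 0.08 [ 8.9368 21.4783 81.3482 -0.     77.1736 23.1368]
1 20 0 [ 23.6657  34.4169  70.7972 -15.6804  87.4769  40.3129]
1 20 0.08 [ 25.4458  32.7515  61.9584 -15.4257  98.0668  39.1884]
1 41 0 [ 33.9628  49.2867  49.7889 -28.0187 111.3231  45.0031]
1 41 0.08 [ 36.3111  51.365   35.9879 -29.7311 122.7264  40.9645]
[array([ -3.1837,  35.4538, 101.0752,  -0.    ,  43.471 ,  11.0163]), array([-3.1837, 27.336 , 96.9815, -0.    , 55.6825, 11.0163]), array([ 6.1818, 37.1932, 96.0828, -0.    , 46.724 , 20.3818]), array([ 6.1818, 29.6374, 92.1401, -0.    , 58.2225, 20.3818])]
-1 0 0 [   8.9368   25.998    87.4921   -0.       66.5099 -156.8632]
-1 0 0.08 [   8.9368   21.4783   81.3482   -0.       77.1736 -156.8632]
-1 20 0 [  23.6657   34.4169   70.7972  -15.6804   87.4769 -139.6871]
-1 20 0.08 [  25.4458   32.7515   61.9584  -15.4257   98.0668 -140.8116]
-1 41 0 [  33.9628   49.2867   49.7889  -28.0187  111.3231 -134.9969]
-1 41 0.08 [  36.3111   51.365    35.9879  -29.7311  122.7264 -139.0355]
[array([  -3.1837,   35.4538,  101.0752,   -0.    ,   43.471 , -168.9837]), array([  -3.1837,   27.336 ,   96.9815,   -0.    ,   55.6825, -168.9837]), array([   6.1818,   37.1932,   96.0828,   -0.    ,   46.724 , -159.6182]), array([   6.1818,   29.6374,   92.1401,   -0.    ,   58.2225, -159.6182])]
```

Run:
```python
from h import *
p,R=tilt(0,1,.12); 
ctrl.move_l(ctrl.current_tool_pos()+[0,0,.12],vel=.2)
ctrl.goto(p+[0,0,.02],R);ctrl.move_l(p,vel=.1); T=pose("wrist");im=ctrl.read_camera("wrist");cv2.imwrite("pics/w1.png",im)
c=C0-.055*U+.205*Z
print(ctrl.current_tool_pos(),ctrl.current_t(),ctrl.current_contact_force(),"lug pred px",proj("wrist",c,T),[proj("wrist",c+a*.01*U+b*.007*V,T) for a in(-1,1) for b in(-1,1)])
```

```text
[0.5511 0.1468 0.2993] 3.9917 [-0.5204  0.0882 -0.0036] lug pred px [313.3295 244.8567] [array([324.1357, 259.7359]), array([302.5226, 259.7436]), array([324.3445, 229.6831]), array([302.3167, 229.6932])]
```

View pics/w1.png

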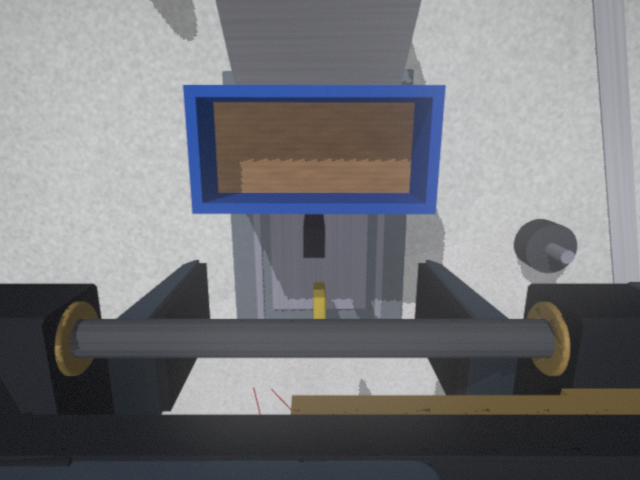

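The lug top is at cols 303–325, rows 230–258, which matches the prediction. The crate is square to the tool. Gripping and tipping now.

Run:
```python
from h import *
p,R=tilt(0,1,0); print(ctrl.move_l(p,vel=.08,contact_N=15))
ctrl.command_gripper(0);print("w",ctrl.current_grip_width(),ctrl.current_contact_force())
for th in list(range(4,37,4))+[38]:
    p,R=tilt(th); ctrl.move_l(p,vel=.05,ori=R); print(th,ctrl.current_contact_force())
for th in(39.5,41,42.5):
    p,R=tilt(th); h=ctrl.move_l(p,vel=.03,ori=R,contact_N=12); print(th,h,ctrl.current_contact_force())
    if h: break
cv2.imwrite("pics/s2.png",ctrl.read_camera("scene")[130:330,230:480].repeat(3,0).repeat(3,1));print(ctrl.current_t())
```

```text
False
w 0.15329152523183542 [ 2.4051 -0.9871 -1.0092]
4 [ 0.5286 -3.8534  3.2454]
8 [-0.6585 -3.0337  4.0005]
12 [-1.0403 -3.3019  5.8684]
16 [ 0.0412 -3.2781  7.3595]
20 [ 0.2102 -2.0282  7.4523]
24 [ 0.0803 -0.7766  8.5384]
28 [ 0.7055 -1.1596  9.0102]
32 [ 1.468  -1.0281  9.6465]
36 [ 2.1055 -0.2532  9.2103]
38 [ 2.2159 -0.149   9.3092]
39.5 False [ 3.57    0.9512 10.6143]
41 False [ 3.8976  1.8937 10.5502]
42.5 True [-0.848  -3.8636  4.8498]
11.825
```

View pics/s2.png

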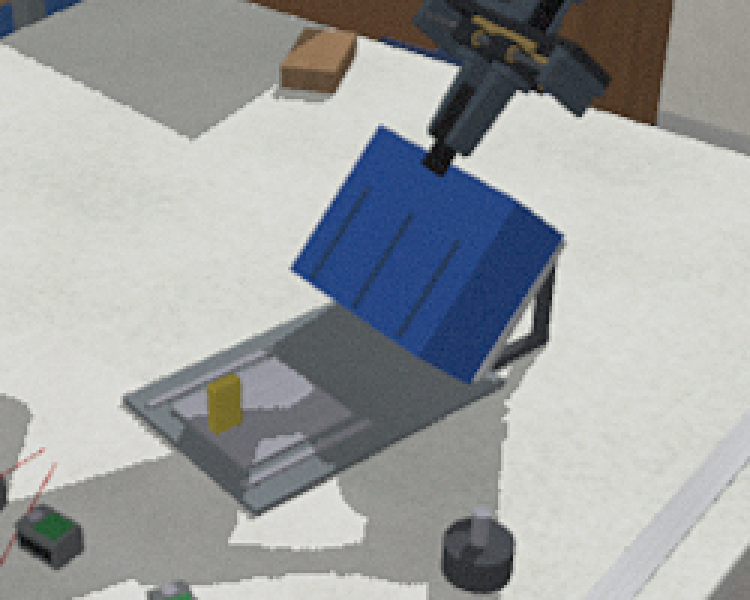

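The crate rests flat on the board, still gripped. Next: release, back off along the tool axis, and push the blade home.

Run:
```python
from h import *
p=ctrl.current_tool_pos();R=ctrl.current_eef_rot();np.savez("rel.npz",p=p,R=R)
print("rel",p,np.degrees(np.arccos(-R[2,1])))
ctrl.command_gripper(1.0);ctrl.sleep(.3)
ctrl.move_l(p-R[:,1]*.08,vel=.15);ctrl.sleep(.3);print(ctrl.current_contact_force())
D=down(U)
ctrl.goto(S0-.10*U+.33*Z,D)
h=S0-.168*U   # handle estimate
ctrl.move_l(h+.15*Z,vel=.2)
T=pose("wrist");im=ctrl.read_camera("wrist");cv2.imwrite("pics/w3.png",im)
t=h+.0625*Z
print(ctrl.current_t(),[proj("wrist",t+a*.015*U+b*.007*V,T) for a in(-1,1) for b in(-1,1)])
```

```text
rel [0.5858 0.2822 0.2026] 42.24863323737425
[-0.045   0.4923 -0.8015]
16.5083 [array([322.7466, 267.5068]), array([301.4269, 267.502 ]), array([323.0736, 222.8455]), array([301.1446, 222.8393])]
```

View pics/w3.png

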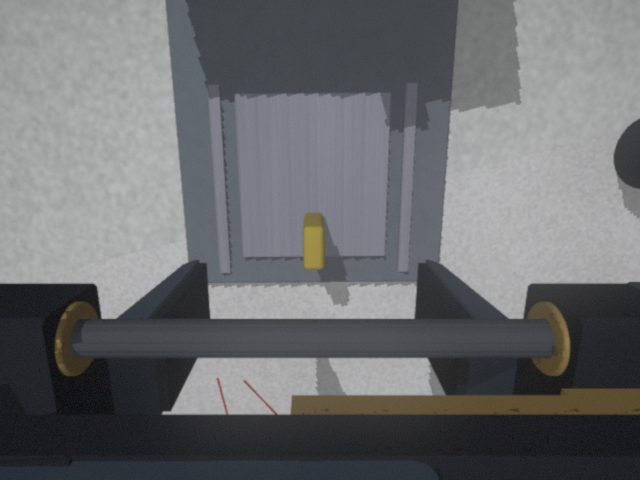

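The handle top is at about (313,247), as predicted. Grasping and pushing.

Run:
```python
from h import *
h=S0-.168*U
print(ctrl.move_l(h+.032*Z,vel=.1,contact_N=15)); ctrl.command_gripper(0); print(ctrl.current_grip_width())
a=ctrl.current_tool_pos()
print(ctrl.move_l(a+.075*U,vel=.05,contact_N=20),(ctrl.current_tool_pos()-a)@U,ctrl.current_contact_force())
print(ctrl.move_l(a+.10*U,vel=.02,contact_N=15),(ctrl.current_tool_pos()-a)@U,(ctrl.current_tool_pos()-S0)@U,ctrl.current_contact_force())
ctrl.sleep(.3);ctrl.command_gripper(.6);ctrl.sleep(.2)
p=ctrl.current_tool_pos();ctrl.move_l(p+.12*Z-.03*U,vel=.15)
cv2.imwrite("pics/s4.png",ctrl.read_camera("scene")[130:330,230:480].repeat(3,0).repeat(3,1));print(ctrl.current_t())
T=pose("wrist");np.save("T4.npy",T);cv2.imwrite("pics/w4.png",ctrl.read_camera("wrist"))
```

```text
False
0.1519515260275289
False 0.07502263993075078 [-5.2168  3.5359  4.5586]
True 0.08831411463799914 -0.07957164374866822 [-1.0228 -3.7625  7.5406]
23.7083
```

View pics/s4.png

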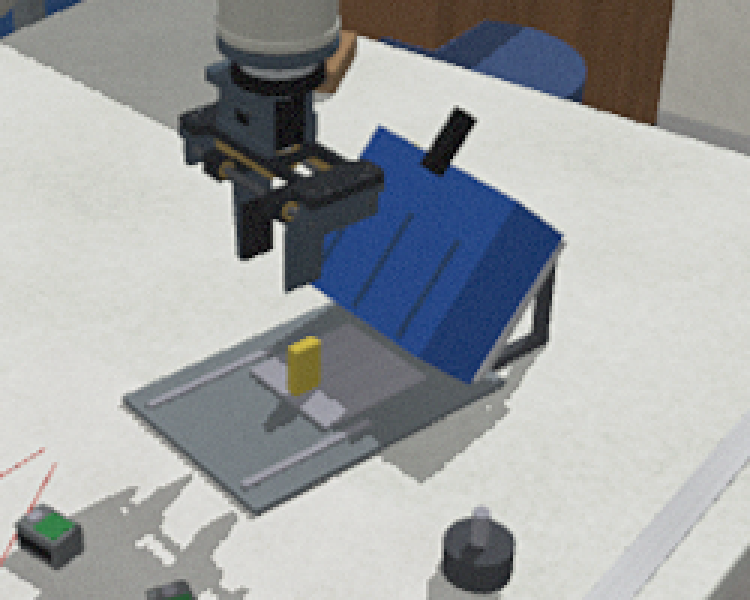

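The blade hit its stop: 88 mm of push, with the handle at x ≈ -80 of the stand. The crate still leans and is free. Next I'll regrip the lug and lower it slowly.

Run:
```python
from h import *
r=np.load("rel.npz");p,R=r["p"],r["R"]
ctrl.move_l(S0-.10*U+.33*Z,vel=.25);ctrl.command_gripper(1.0)
ctrl.goto(p-R[:,1]*.08,R);print(ctrl.move_l(p,vel=.08,contact_N=15))
ctrl.command_gripper(0);print(ctrl.current_grip_width(),ctrl.current_contact_force())
for th in(38,34,30,26,22,18,14,11,9.1):
    q,Q=tilt(th);ctrl.move_l(q,vel=.03,ori=Q);print(th,ctrl.current_contact_force())
p0,R0=tilt(0);p0=p0+.0045*Z;pv=C0+.017*U+.0045*Z
for th in(7,5,3.5,2,1,0):
    A=Ro.from_rotvec(np.radians(th)*V).as_matrix()
    h=ctrl.move_l(pv+A@(p0-pv),vel=.015,ori=A@R0,contact_N=18);print(th,h,ctrl.current_contact_force())
    if h: break
cv2.imwrite("pics/s5.png",ctrl.read_camera("scene")[130:330,230:480].repeat(3,0).repeat(3,1));print(ctrl.current_t())
```

```text
False
0.1473797892885098 [-1.2152 -0.1276  0.0283]
38 [0.8857 0.0166 5.4684]
34 [0.7431 0.4892 8.9056]
30 [-0.0574 -0.0213 10.217 ]
26 [-0.3364 -1.7152 10.3391]
22 [-0.9716 -1.6612 10.786 ]
18 [ 0.2194 -2.1183 12.1135]
14 [-2.441  -3.3116 13.0285]
11 [-2.3448 -3.9484 13.7032]
9.1 [-3.2874 -3.3531 15.4428]
7 False [-2.8153 -2.6707 14.6907]
5 False [-2.1084 -4.0477 14.4213]
3.5 False [-2.5256 -4.0397 14.1747]
2 False [-2.992  -4.5799 13.6994]
1 False [-2.5406 -5.1014 13.6163]
0 False [-2.8734 -4.6516 14.5217]
36.7083
```

View pics/s5.png

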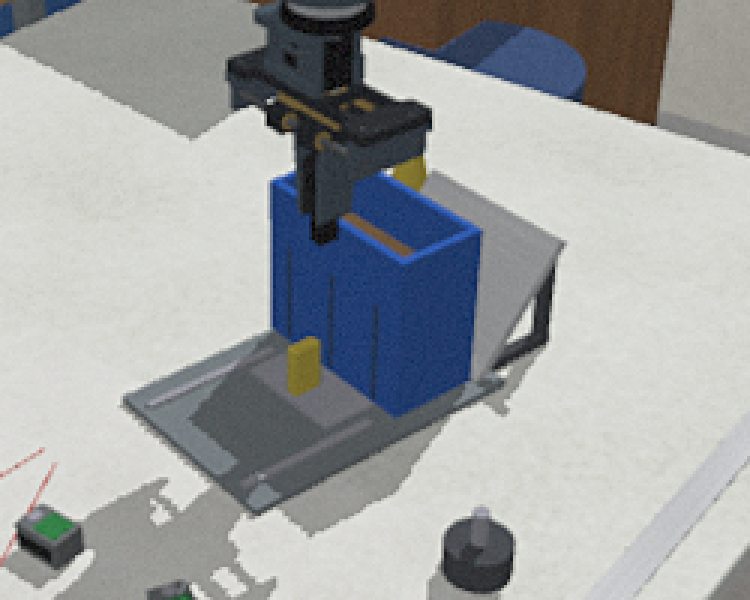

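The crate stands upright on the blade. I'll release it, verify its pose by triangulation, and look over the cassettes from above.

Run:
```python
from h import *
ctrl.sleep(.3);ctrl.command_gripper(1.0);ctrl.sleep(.5)
p=ctrl.current_tool_pos();ctrl.move_l(p+.16*Z,vel=.15);ctrl.sleep(.2)
ctrl.goto([.53,-.26,.30],down([1,0,0]))
T=pose("wrist");im=ctrl.read_camera("wrist");np.save("T6.npy",T);cv2.imwrite("pics/w6.png",im)
s=ctrl.read_camera("scene");t=ctrl.read_camera("top");cv2.imwrite("pics/sf6.png",s);cv2.imwrite("pics/tf6.png",t)
k=[s[160:310,265:425],t[205:325,185:345]]
a=np.vstack([cv2.resize(x,None,fx=2.2*1,fy=2.2,interpolation=cv2.INTER_CUBIC) for x in k]);cv2.imwrite("pics/c6.png",a)
print(a.shape,ctrl.current_t())
```

```text
(594, 352, 3) 41.8167
```

View pics/c6.png

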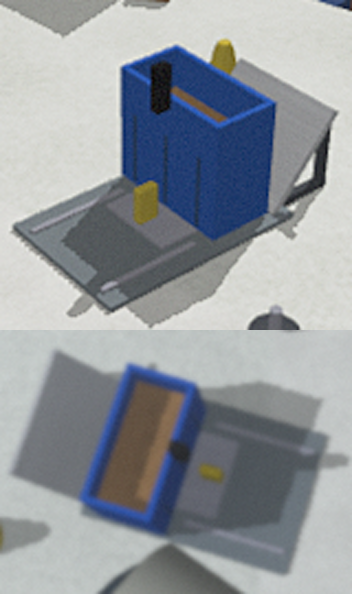

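View pics/w6.png

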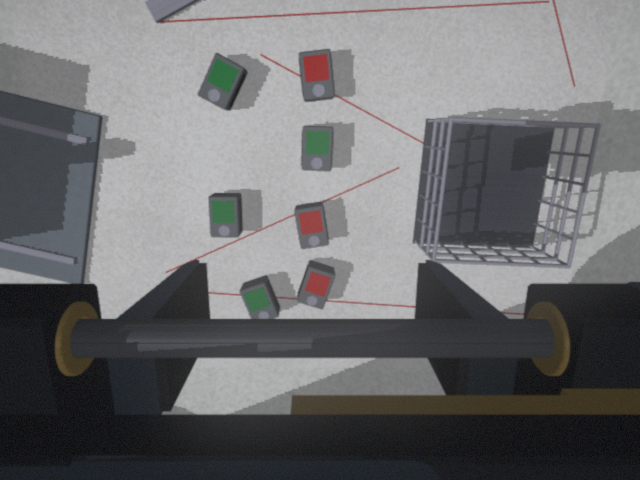

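The crate is level on the blade, with rim corners in c6 scene at (122,67), (219,128), (274,102) and (178,46). In w6 the seven cassettes are visible with tags at G(224,75), R(316,67), G(317,140), R(311,220), G(223,210), R(317,284) and G(258,298). The last green has been knocked sideways. I'll crop the basket next.

Run:
```python
from h import *
w=cv2.imread("pics/w6.png");s=cv2.imread("pics/sf6.png");T=np.load("T6.npy")
S=lambda x,y:(265+x/2.2,160+y/2.2)
A=lambda x,y:(185+x/2.2,205+(y-330)/2.2)
for a,b in(((122,67),(152,523)),((219,128),(200,388)),((274,102),(130,366)),((178,46),(82,497))): print(tri([ray("scene",S(*a)),ray("top",A(*b))]))
for c in "rg":
    for p,n in blobs(w,c,150):
        m=None;print(c,p,n,atz("wrist",p,.028,T))
a=cv2.resize(w[100:280,400:610],None,fx=3,fy=3,interpolation=cv2.INTER_CUBIC)
b=cv2.resize(s[325:440,90:215],None,fx=4,fy=4,interpolation=cv2.INTER_CUBIC)
o=np.zeros((540,1130,3),np.uint8);o[:540,:630]=a;o[:460,630:]=b
cv2.imwrite("pics/c7.png",cv2.resize(o,None,fx=.7,fy=.7))
```

```text
(array([0.4669, 0.1766, 0.1713]), np.float64(0.003233298252838229))
(array([0.6379, 0.1319, 0.171 ]), np.float64(0.005302160064478294))
(array([0.659 , 0.2183, 0.1721]), np.float64(0.002513233880352973))
(array([0.4922, 0.2616, 0.1727]), np.float64(0.0011070919999417014))
r [315.575   67.4442] 520 [ 0.6619 -0.2619  0.028 ]
g [222.3868  75.1463] 574 [ 0.6546 -0.1687  0.028 ]
g [313.6919 139.9186] 172 [ 0.5917 -0.2602  0.028 ]
g [222.6238 211.4282] 404 [ 0.516  -0.1616  0.028 ]
g [256.3419 300.1912] 272 [ 0.4125 -0.1949  0.028 ]
```

View pics/c7.png

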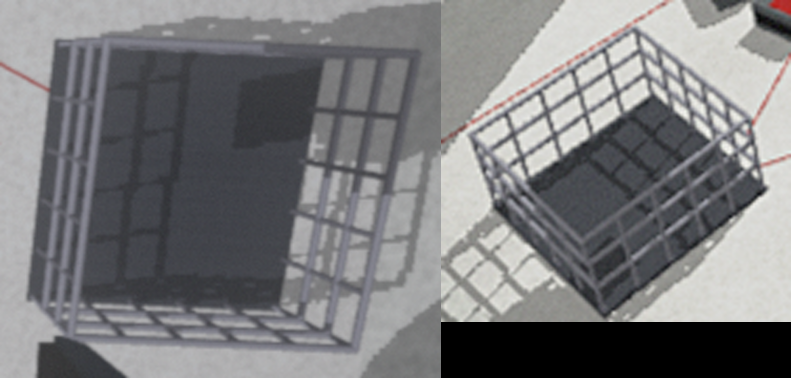

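Run:
```python
from h import *
T=np.load("T6.npy")
w=[atz("wrist",(400+x/2.1,100+y/2.1),.08,T) for x,y in((103,40),(418,52),(357,350),(70,337))]
print(np.array(w),np.mean(w,0))
s=[atz("scene",(90+(x-441)/2.8,325+y/2.8),.08) for x,y in((633,28),(473,135),(588,243),(752,122))]
print(np.array(s),np.mean(s,0))
s=[atz("scene",(90+(x-441)/2.8,325+y/2.8),0) for x,y in((497,205),(605,318),(767,188))];print(np.array(s),(s[0]+s[2])/2)
P=[((222,75),(213,96)),((316,67),(318,90)),((317,140),(317,162)),((311,220),(313,240)),((223,210),(224,231)),((317,284),(305,301)),((257,299),(265,317))]
for a,b in P:
    a=atz("wrist",a,.028,T);b=atz("wrist",b,.028,T);d=a-b;print(a+.35*(b-a),np.degrees(np.arctan2(d[1],d[0])),np.linalg.norm(d))
```

```text
[[ 0.6113 -0.3826  0.08  ]
 [ 0.6066 -0.5192  0.08  ]
 [ 0.471  -0.5144  0.08  ]
 [ 0.4772 -0.3785  0.08  ]] [ 0.5415 -0.4487  0.08  ]
[[ 0.4796 -0.3821  0.08  ]
 [ 0.4765 -0.5146  0.08  ]
 [ 0.6136 -0.5192  0.08  ]
 [ 0.6195 -0.3875  0.08  ]] [ 0.5473 -0.4509  0.08  ]
[[ 0.4708 -0.5136  0.    ]
 [ 0.6095 -0.5218  0.    ]
 [ 0.6133 -0.3822  0.    ]] [ 0.5421 -0.4479  0.    ]
[ 0.6477 -0.1648  0.028 ] -27.04684371830258 0.02238471660180123
[ 0.6547 -0.2631  0.028 ] 5.563713611265525 0.021736475079826956
[ 0.5837 -0.2637  0.028 ] 0.2718376882687617 0.022529485217351444
[ 0.4988 -0.2583  0.028 ] 5.654649637570132 0.02266814704349231
[ 0.5094 -0.1621  0.028 ] -0.32825281684925894 0.023417685157040728
[ 0.4252 -0.2596  0.028 ] -33.3400373013764 0.024903848346022064
[ 0.4061 -0.1987  0.028 ] 20.918829113725554 0.024017107141726807
```

Basket centre is about (0.543,-0.449), crate centre about (0.564,0.197). Now the picks, starting with the red next to the displaced green.

```bash
cat >> h.py <<'E'
CC=np.array([.564,.197,.0125]);BK=np.array([.543,-.449,0])
def hd(a): return np.array([np.cos(np.radians(a)),np.sin(np.radians(a)),0])
def pick(x,y,ang,op=.55):
    D=down(hd(ang));p=np.array([x,y,.003])
    ctrl.command_gripper(op)
    ctrl.goto(p+.12*Z,D)
    h=ctrl.move_l(p,vel=.12,contact_N=15)
    ctrl.command_gripper(0);w=ctrl.current_grip_width()*91
    ctrl.move_l(p+.2*Z,vel=.25);w2=ctrl.current_grip_width()*91
    print("pick",x,y,"contact",h,"w",round(w,1),round(w2,1),"t",ctrl.current_t())
    assert not h and 28<w2<36
def place(p,D,hover,op=.44):
    ctrl.goto([p[0],p[1],hover],D)
    h=ctrl.move_l(p,vel=.12,contact_N=12)
    ctrl.command_gripper(op);ctrl.sleep(.15)
    ctrl.move_l([p[0],p[1],hover],vel=.25);print("placed",h,ctrl.current_t())
def basket(u,v): place(BK+u*hd(-2)+v*hd(88)+.025*Z,down(hd(-2)),.2)
def tray(y,layer): place(CC+y*V+(.105+.006+.028*layer)*Z,down(-V),.33)
E
python3 - <<'E'
from h import *
pick(.4252,-.2596,-33.3); basket(-.032,-.027)
cv2.imwrite("pics/s8.png",ctrl.read_camera("scene")[270:450,80:320].repeat(3,0).repeat(3,1))
E
```

```text
pick 0.4252 -0.2596 contact False w 31.9 31.9 t 45.9417
placed False 49.8333
```

View pics/s8.png

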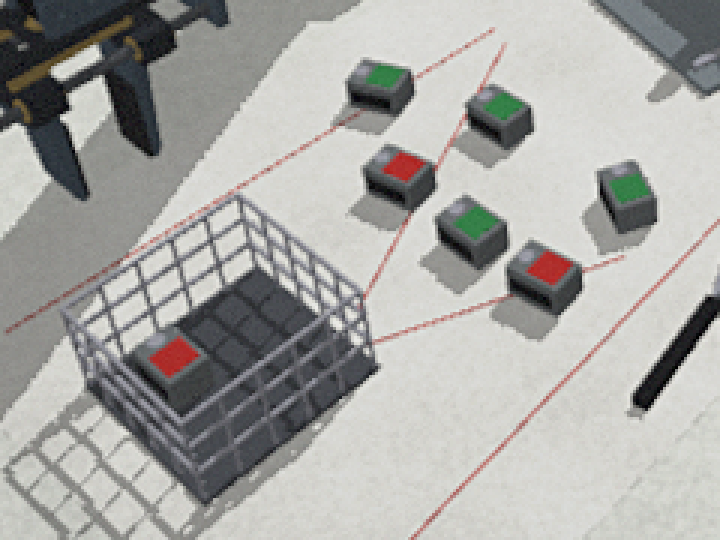

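The red is in the basket and the others are undisturbed. Two more reds, then the greens.

Run:
```python
from h import *
print("shears tip",atz("top",(357,222),.01),atz("top",(390,208),.01))
pick(.4988,-.2583,5.6); basket(.032,-.027)
pick(.6547,-.2631,5.5); basket(0,.03)
pick(.5094,-.1621,-.3); tray(.055,0)
cv2.imwrite("pics/w9.png",ctrl.read_camera("wrist"))
```

```text
shears tip [ 0.7135 -0.0995  0.01  ] [ 0.7628 -0.1989  0.01  ]
pick 0.4988 -0.2583 contact False w 31.8 31.5 t 53.7
placed False 57.5917
pick 0.6547 -0.2631 contact False w 31.7 31.7 t 61.45
placed False 65.2
pick 0.5094 -0.1621 contact False w 31.8 31.6 t 69.15
placed False 73.9667
```

View pics/w9.png

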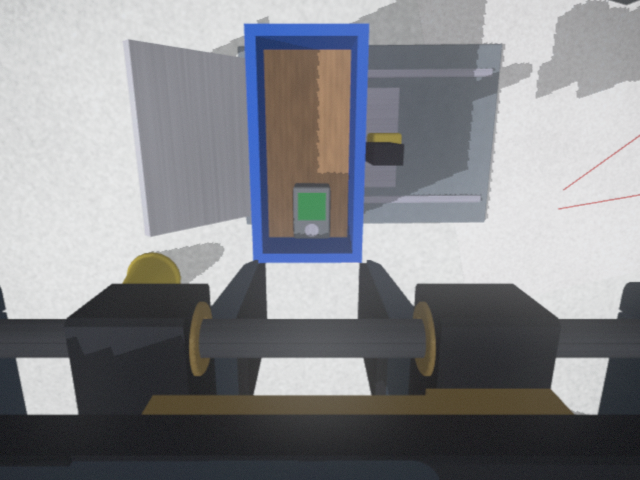

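The first green is centred in the tray at (312,210). Placing the remaining greens.

Run:
```python
from h import *
pick(.5837,-.2637,.3); tray(-.055,0)
pick(.4061,-.1987,20.9); tray(.055,1)
pick(.6477,-.1648,-27); tray(-.055,1)
ctrl.goto([.40,-.1,.35],down([1,0,0])); ctrl.sleep(.3)
s=ctrl.read_camera("scene");t=ctrl.read_camera("top")
o=np.zeros((600,800,3),np.uint8);o[:440,:540]=cv2.resize(s[160:435,90:427],(540,440),interpolation=cv2.INTER_CUBIC)
o[:360,540:]=cv2.resize(t[205:325,190:270],(260,360)[:2],interpolation=cv2.INTER_CUBIC)
o[360:600,540:]=cv2.resize(t[240:320,440:525],(260,240),interpolation=cv2.INTER_CUBIC)
cv2.imwrite("pics/f.png",o);print(ctrl.current_t())
```

```text
pick 0.5837 -0.2637 contact False w 32.3 31.7 t 78.8083
placed False 83.8667
pick 0.4061 -0.1987 contact False w 31.7 31.9 t 88.525
placed False 93.1583
pick 0.6477 -0.1648 contact False w 31.8 31.9 t 97.7083
placed False 102.1167
103.8583
```

View pics/f.png

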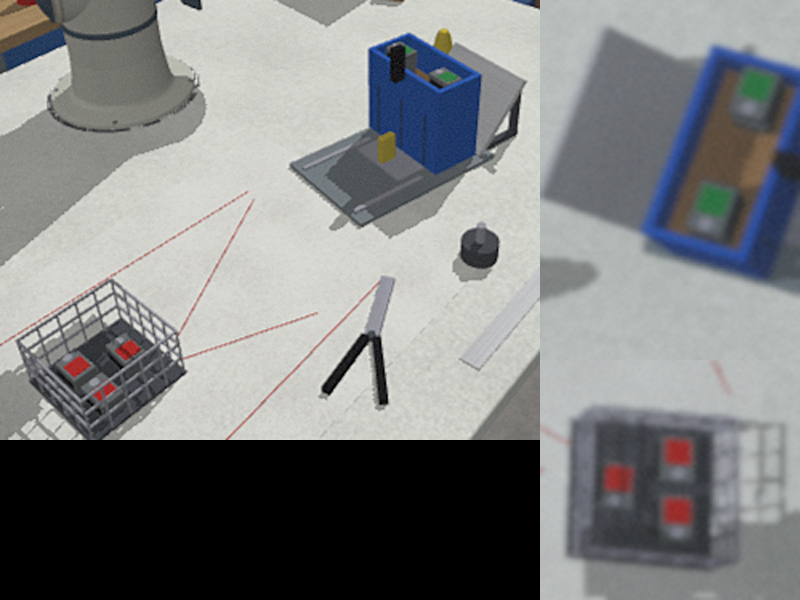

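All three reds are in the basket. Each end of the tray holds a stack of two greens, the crate is level on the blade, and the bystanders haven't moved.

```bash
python3 -c "
from bench import ctrl
print(ctrl.current_contact_force());print(ctrl.sign_off())"
```

```text
[-0.10843465  0.61449374  0.72425103]
the job is handed in; nothing more can be done
None
```

I finished the job and handed it in at about 104 s of the 210 s allowed; no verdict was reported.

- **Crate and blade:** I tipped the crate by its lug until it lay on the board and released it. I then pushed the blade 88 mm to its stop, regripped the lug and lowered the crate slowly onto the blade.
- **Cassettes:** The four greens went into the tray as two stacks of two, and the three reds into the basket. One green was knocked aside during the run; I found it again in a wrist-camera image before picking it.

**Last checks**
- **Crate:** The rim measured 171–173 mm high at all four corners, where 172.5 mm means level on the blade. That was before the greens were loaded; in the final picture it still looked level. The crate was about 2 mm off along the slide and 6 mm across.
- **Cassettes:** All seven grips closed to about 32 mm. The final picture showed three reds in the basket, the top green of each stack, and none left on the table. The lower two greens were hidden, so I inferred them from the placements.
- **Bystanders:** The shears and cloth weight looked unmoved, and so did the part of the cone visible behind the crate. I judged this by eye and did not measure it.

**Small disagreements**
- The handle's stop came at x ≈ -80 mm, where -83 mm was expected; that is within the camera calibration error.
- While I lowered the crate, the tool pressed down on it with about 14 N. It stayed level when released.

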